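# Set up the magnetic stirrer

### The arm

A 6-joint arm with a two-finger parallel gripper is mounted at the origin on the work surface. World frame = base frame: x ahead of the robot, y to its left, z up, the work surface at z = 0. Lengths are in m, angles in degrees, forces in N, time in s.
With the tool pointing down it reaches from about 0.25 to 0.725 m from the base axis. Payload 9.7 kg.
Tool frame: the origin (TCP) lies midway between the tips of the shut fingers; the grasp point (between the pads) lies 19 mm behind it; z points along the fingers, x is the direction in which the jaws open and shut, and the axes are right-handed (so a half turn about z gives the same grasp; the last joint's range is limited). The gripper opens to 85 mm and grips with 20 to 120 N. Pads are 22 mm wide; open, the fingers measure 114 mm over their backs; the gripper's body (76 mm by 85 mm) begins 54 mm behind the grasp point. The pads swing forward as they close: fully open they stand 13 mm farther back than shut.
Start: joints at [64.802, 4.979, 10.078, 95.1, 0, 90], TCP at [0.234, 0.498, 0.231] pointing down, gripper open.
Joint ranges: [-179.16, 179.16], [-48.56, 103.87], [-65.8, 70.77], [-126.05, 130.52], [-82.76, 87.17], [-180, 180]. Speed limits (degrees/s): [127.2, 127.2, 147.25, 180, 180, 180].

### API

Orientations are given as [roll, pitch, yaw] about the fixed x, y, z axes, in that order (R = Rz(yaw) Ry(pitch) Rx(roll)).
In Python, from workcell import bot, optics gives the robot as it stands.
- The arm moves only by the shell command python3 -m creep 'ROWS' [FORCE]. ROWS is JSON, a list of rows, each a list of 7 numbers: the shift along the tool's x, y, z in m, then the turn, a rotation vector about the tool's x, y, z in rad, then the opening, from 0 (shut) to 1 (fully open). A call has 1 to 8 rows; each row is the pose to reach, as a shift and turn from the pose commanded when the call began, along the tool's axes at that moment; what a row does not reach only later rows make up. A row lasts 1/10 s, in which the tool goes at most 50 mm and 8.59 degrees, less where a joint would pass 70% of its speed; a pose out of reach is approached as far as the arm can. A call with a gripper value outside its range is refused whole. The fingers move at their own pace and stop on an object; FORCE is the grip in N (left out, the last holds). Time passes only in rows, so rows that repeat a pose let the fingers close. It gives the time, the measured TCP pose, the force and the opening at its end, in the units of the state.
- bot.get_obs(): the state, without advancing time (a new reading comes with each control period).
- optics.camera(name): name is "scene" or "top"; returns the picture (420x560x3 uint8, red, green, blue); there is no depth.
- optics.camera_params(name): a dict with "camera_matrix" (3x3 intrinsics, pixels), "R" (3x3) and "t" (3): a world point X has camera coordinates R X + t. Camera axes: x right, y down, z forward; pixel columns grow to the right and rows downward; lengths in m; the calibration is good to about 2 mm. A picture is of the moment at which its call begins. camera_params takes no time and is no camera call.
- bot.job_done(): hands the job in, once; it reports no verdict.
The state is a dict: "time": time; "q": joint angles; "qd": joint speeds; "joint_efforts": joint torques, N m; "ee_pos": TCP position; "tcp_rot": TCP orientation; "wrist_force": force on the tool from outside, world axes, zero at the start; "torque": the same for the moment, N m; "opening": finger opening in m.
Only numpy, scipy, OpenCV 4.12 (cv2) and the standard library are available. Lean on these libraries where they do the work, as an engineer would, in place of code of your own. Each camera call takes 0.05 s, during which the arm holds its last target.

### The job

Stand the blue-capped jar upright on the stirrer's plate, inside the printed blue ring. Then turn the speed dial until its white pointer line is on the red mark of the scale, and after that press the green start button fully and let it spring back. Do not tip the jar over, and leave the other jar, the dish and the balance alone.

Things in the scene. Friction and masses are not known exactly. Their poses are not given: they have to be found in the camera images.
- jar: the sample jar to be stirred: amber glass, paper label, BLUE cap; 50 mm diameter, 85 mm tall, 0.13 to 0.24 kg; origin at the centre of its underside, z up. Grip it across the glass at about half height; it stands loose on the bench
- other_jar: bystander: the same amber jar (50 mm diameter, 85 mm tall) with a WHITE cap; origin at the centre of its underside. The two jars may have swapped places
- dish: bystander: closed round dish, 92 mm diameter, 17 mm tall, loose; origin at the centre of its underside
- balance: bystander: white laboratory balance, 210 x 180 x 66 mm, with a steel pan, fixed; origin at the centre of its underside
- stirrer: white magnetic stirrer, fixed to the bench, 250 mm deep (x), 220 mm wide (y), flat top 88 mm high; origin at the centre of its underside. Its front 90 mm (towards -x, the robot) is a panel that slopes at 35 deg from horizontal, from 25 mm high at the front edge up to 88 mm; on it, as seen from the robot, the start button is on the left (+y) and the speed dial on the right (-y). The round white plate, 140 mm diameter and 12 mm thick, stands on the flat top behind the panel
- plate_centre (a point): centre of the upper face of the stirrer's plate, 100 mm above the bench, z up. A thin printed blue ring of 40 mm radius surrounds it: a jar wholly inside the ring is at most 15 mm off centre
- dial_face (a point): centre of the dial's black scale disc (106 mm diameter, its face 3 mm proud of the panel), on the dial's axis, fixed. Axes: z = dial axis, out of the panel, 35 deg from vertical and leaning towards the robot; x = up the slope; y = to the left as seen from the robot
- dial_grip (a point): on the dial's axis, 30 mm out from the scale face: the height at which to grip. Its frame turns with the dial: x points along the grip bar to the white pointer end, z out of the panel. The dial is a blue disc (48 mm diameter, 8 mm high) with a raised bar across it, 46 mm long, 15 mm wide, rising from 8 to 38 mm above the scale face; grip the bar across its 15 mm width with the tool along the dial's axis. A white line on the top and end of the bar marks the pointer end
- pointer (a point): the point on the scale face to which the dial's pointer points, 37 mm from the axis (just beyond the bar's pointer end); turns with the dial
- mark_tab (a point): the red set mark on the scale: a tab 8 mm wide, reaching from 27 to 41 mm from the axis; this point lies 37 mm from the axis on its middle line. It differs from run to run and cannot be moved
- dial (a joint): angle of the dial (rad): 0 at the anticlockwise end of the scale (pointer to the lower left as seen from the robot, 135 deg anticlockwise from up-slope), growing clockwise to 4.71. It turns with light friction (about 0.04 N m) and stays where it is left
- mark (a joint): angle of the red mark on the same scale (rad): the dial is right when dial equals it. It always lies 0.8 to 2.5 rad clockwise of the dial's start
- start_top (a point): centre of the top of the green start button (26 mm diameter) in its black housing (42 mm diameter), 22 mm above the panel, 110 mm to the left of the dial; z = out of the panel, the same direction as the dial's axis
- start (a joint): travel of the start button (m): 0 out, 0.006 fully pressed; pressed along the panel's normal, it needs about 5 N at full travel (1.5 N to start) and springs back

How it is judged:
By the outcome, as a careful person would: the job done as asked, in the order asked, and still so for the second after the job is handed in, with the robot touching nothing.
It also fails if it takes over 61 s, if anything falls off the work surface, if the arm or the gripper's body presses on something with over 40 N, if the wrist force passes 120 N, or if a joint passes its speed limit or range.

## Working session

There is one attempt and no reset: what is moved stays moved. The work goes in short steps, Python scripts to look and compute and a shell command to move; the robot and the scene stay as the last step left them, time stands still between calls to the robot, and variables do not carry over. Pictures are saved under pics/ and viewed, and the job is handed in when it is done.

```bash
ls; mkdir -p pics; python3 - <<'E'
from workcell import bot, optics
import cv2
for n in("scene","top"):
    cv2.imwrite(f"pics/{n}0.png",optics.camera(n)[:,:,::-1]); p=optics.camera_params(n); print(n,p)
print(bot.get_obs())
E
```

```text
pics
scene {'camera_matrix': array([[540.38844902,   0.        , 281.79245424],
       [  0.        , 540.38844902, 214.68091403],
       [  0.        ,   0.        ,   1.        ]]), 'R': array([[-0.31780998,  0.94812072, -0.00799528],
       [ 0.63181818,  0.20548289, -0.74738382],
       [-0.70696719, -0.2425776 , -0.66434441]]), 't': array([ 0.15638896, -0.29501556,  1.76744743])}
top {'camera_matrix': array([[482.40882705,   0.        , 282.43956588],
       [  0.        , 482.40882705, 208.57286795],
       [  0.        ,   0.        ,   1.        ]]), 'R': array([[-0.014513  , -0.99984085,  0.01037534],
       [-0.99182386,  0.01307935, -0.12694236],
       [ 0.12678645, -0.01213282, -0.99185583]]), 't': array([0.04723347, 0.57385631, 1.48233305])}
{'time': 0.1, 'q': array([ 6.48019311e+01,  5.01022086e+00,  1.00398595e+01,  9.50978866e+01,
       -2.18717607e-03,  8.99999589e+01]), 'qd': array([ 0.05811158, -0.07822442,  0.08696192, -0.04424165,  0.07679515,
       -0.04405371]), 'joint_efforts': array([ 1.41052158e-05, -5.21561050e+01,  4.65654874e+01,  1.60372647e-02,
       -2.22968890e-05, -2.34245664e-05]), 'ee_pos': array([0.23409285, 0.4974906 , 0.2306399 ]), 'tcp_rot': array([1.79997813e+02, 6.82480168e-02, 6.48019722e+01]), 'wrist_force': array([ 0.43533786,  0.36398909, -0.31310081]), 'torque': array([-0.00186301,  0.00593846, -0.00975063]), 'opening': 0.08540411140788869}
```

View pics/scene0.png

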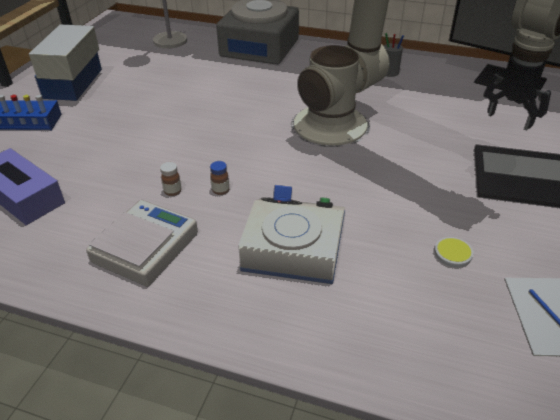

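View pics/top0.png

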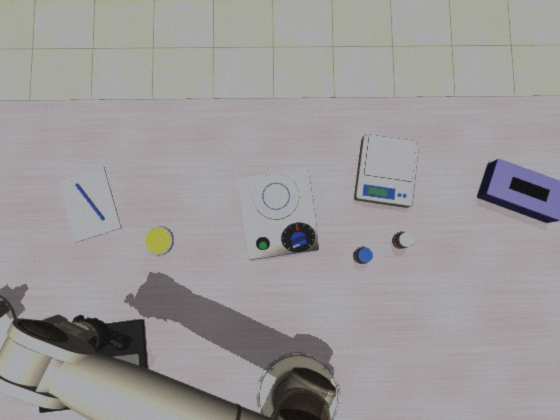

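The scene view has the blue-capped jar at (220,177), the white-capped one at (170,180) and the stirrer at (292,235). In the top view the blue cap is at (365,255), the white cap at (404,240), the dial at (298,238) and the green button at (263,243). The ring is centred at about (277,196). I'll crop in and measure.

```bash
cat > h.py <<'E'
import numpy as np,cv2
from workcell import bot,optics
from scipy.spatial.transform import Rotation as Ro
def ray(n,uv):
    p=optics.camera_params(n);d=np.linalg.inv(p["camera_matrix"])@[uv[0],uv[1],1]
    return -p["R"].T@p["t"],p["R"].T@d
def onplane(n,uv,z):
    c,d=ray(n,uv);return c+d*(z-c[2])/d[2]
def onpl(n,uv,p0,nn):
    c,d=ray(n,uv);return c+d*(np.dot(p0-c,nn)/np.dot(d,nn))
def proj(n,X):
    p=optics.camera_params(n);x=p["camera_matrix"]@(p["R"]@np.array(X)+p["t"]);return x[:2]/x[2]
def tri(uvt,uvs):
    A=[];b=[]
    for n,uv in(("top",uvt),("scene",uvs)):
        c,d=ray(n,uv);d/=np.linalg.norm(d);P=np.eye(3)-np.outer(d,d);A.append(P);b.append(P@c)
    return np.linalg.lstsq(np.vstack(A),np.hstack(b),rcond=None)[0]
def blobs(im,lo,hi,amin=8):
    h=cv2.cvtColor(im,cv2.COLOR_RGB2HSV);m=cv2.inRange(h,np.array(lo),np.array(hi))
    n,l,s,c=cv2.connectedComponentsWithStats(m);return [(s[i].tolist(),c[i].round(2).tolist()) for i in range(1,n) if s[i,4]>=amin]
E
python3 - <<'E'
from h import *
t=cv2.cvtColor(cv2.imread("pics/top0.png"),cv2.COLOR_BGR2RGB);s=cv2.cvtColor(cv2.imread("pics/scene0.png"),cv2.COLOR_BGR2RGB)
cv2.imwrite("pics/t0z.png",cv2.resize(t[160:270,230:330,::-1],None,fx=5,fy=5,interpolation=cv2.INTER_CUBIC)[:550])
cv2.imwrite("pics/s0z.png",cv2.resize(s[150:285,150:350,::-1],None,fx=4,fy=4,interpolation=cv2.INTER_CUBIC))
print("blue t",blobs(t,(100,90,40),(130,255,255)));print("blue s",blobs(s,(100,90,40),(130,255,255)))
print("green t",blobs(t,(45,80,30),(85,255,255),4));print("green s",blobs(s,(45,80,30),(85,255,255),4))
print("red t",[b for b in blobs(t,(0,120,80),(12,255,255),3)])
E
```

```text
blue t [([478, 160, 81, 62, 570], [513.87, 203.76]), ([76, 184, 28, 36, 118], [89.53, 201.51]), ([363, 184, 32, 16, 212], [379.58, 191.71]), ([398, 193, 4, 4, 9], [399.22, 194.56]), ([403, 194, 4, 3, 9], [404.33, 195.11]), ([290, 231, 18, 16, 204], [298.23, 238.56]), ([358, 248, 15, 15, 177], [364.71, 254.83])]
blue s [([398, 36, 5, 12, 17], [399.76, 42.18]), ([228, 39, 39, 17, 478], [247.09, 47.07]), ([96, 58, 4, 13, 28], [97.82, 64.71]), ([86, 72, 6, 5, 12], [88.67, 73.58]), ([0, 79, 79, 51, 2135], [37.92, 106.51]), ([87, 78, 6, 3, 9], [89.11, 78.78]), ([0, 151, 18, 12, 95], [7.48, 156.38]), ([11, 157, 17, 17, 71], [20.01, 164.21]), ([210, 161, 16, 14, 164], [217.9, 167.07]), ([29, 165, 6, 7, 17], [31.18, 168.71]), ([33, 171, 6, 4, 10], [35.7, 172.7]), ([27, 173, 11, 5, 13], [31.69, 174.85]), ([0, 179, 14, 6, 26], [5.92, 181.85]), ([30, 178, 9, 5, 14], [34.71, 180.43]), ([9, 185, 7, 6, 13], [11.92, 187.54]), ([274, 185, 18, 17, 251], [282.3, 193.02]), ([20, 187, 5, 8, 9], [21.56, 190.44]), ([0, 188, 9, 15, 45], [3.69, 194.07]), ([29, 191, 7, 4, 9], [31.89, 192.11]), ([13, 200, 8, 5, 12], [16.42, 201.58]), ([140, 206, 4, 3, 11], [141.36, 206.91]), ([145, 208, 4, 3, 9], [146.44, 208.67]), ([149, 208, 38, 19, 192], [166.03, 216.72]), ([265, 272, 9, 3, 10], [269.4, 273.0]), ([279, 274, 9, 3, 11], [282.82, 274.73]), ([304, 278, 7, 2, 9], [307.33, 278.33]), ([530, 290, 30, 35, 154], [545.05, 306.18])]
green t [([368, 187, 19, 9, 121], [377.0, 191.36]), ([259, 241, 8, 8, 56], [262.5, 244.71])]
green s [([386, 34, 3, 13, 20], [386.95, 40.4]), ([321, 198, 8, 5, 35], [324.46, 200.06]), ([158, 212, 22, 11, 125], [168.54, 216.94])]
red t [([296, 226, 3, 5, 12], [296.92, 228.17])]
```

View pics/t0z.png

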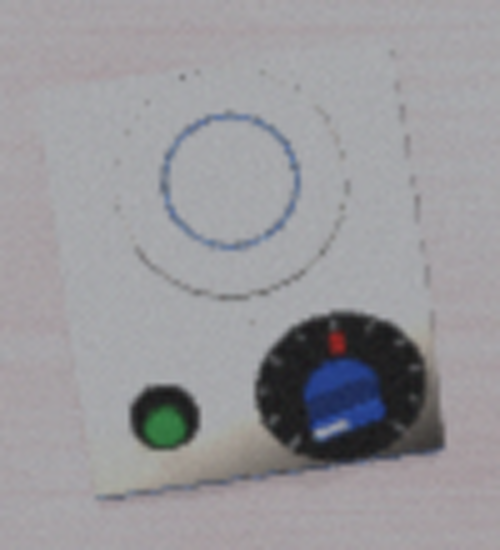

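View pics/s0z.png

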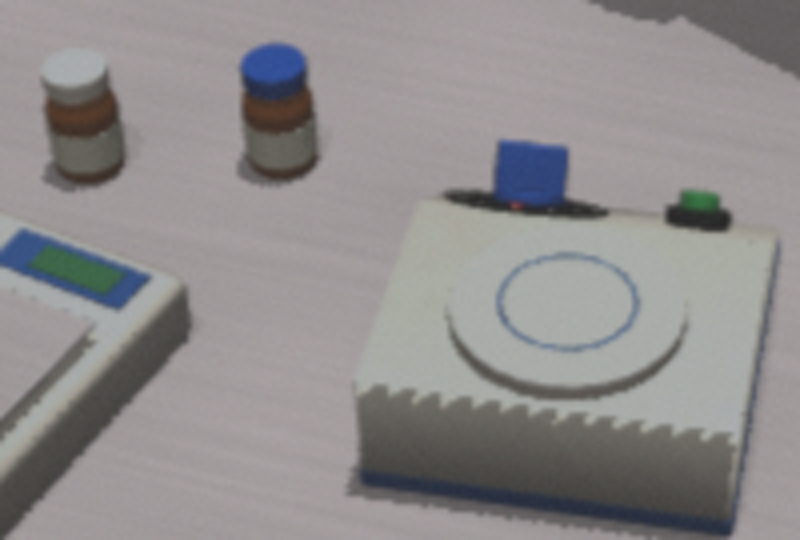

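The top crop shows the ring centred near px (276,196), the button's green top near (262.5,244.7) and the dial disc near (298,238). The white pointer is at the lower left of the bar and the red tab is near up-slope. Next I'll fit the features.

```bash
python3 - <<'E'
from h import *
t=cv2.cvtColor(cv2.imread("pics/top0.png"),cv2.COLOR_BGR2RGB);s=cv2.cvtColor(cv2.imread("pics/scene0.png"),cv2.COLOR_BGR2RGB)
def ring(im,box,lo=(95,35,60),hi=(130,255,255)):
    x0,y0,x1,y1=box;h=cv2.cvtColor(im[y0:y1,x0:x1],cv2.COLOR_RGB2HSV);m=cv2.inRange(h,np.array(lo),np.array(hi))
    p=cv2.findNonZero(m);e=cv2.fitEllipse(p);return np.array(e[0])+[x0,y0],e,len(p)
rt=ring(t,(258,178,294,214));rs=ring(s,(271,208,313,242));print(rt,rs)
print("plate z.1:",onplane("top",rt[0],.1),onplane("scene",rs[0],.1),tri(rt[0],rs[0]))
# jars: cap top z=.085
for nm,ut,us in(("blue",(364.7,254.8),(217.9,167.07)),):
    print(nm,tri(ut,us),onplane("top",ut,.083),onplane("scene",us,.076))
# white cap & dish
print("white cap",onplane("top",(404.5,240),.083),"dish",onplane("top",(159,240.5),.017))
print("button",tri((262.5,244.7),(324.5,199.8)))
# dial black disc
x0,y0=276,215;g=cv2.cvtColor(t[y0:258,x0:322],cv2.COLOR_RGB2HSV)
m=((g[...,2]<75)|((g[...,0]>100)&(g[...,0]<130)&(g[...,1]>100))).astype(np.uint8)
cs,_=cv2.findContours(m,cv2.RETR_EXTERNAL,cv2.CHAIN_APPROX_NONE);c=max(cs,key=cv2.contourArea);e=cv2.fitEllipse(cv2.convexHull(c));print("disc",np.array(e[0])+[x0,y0],e)
# corners
cr=lambda x,y:((x+.5)/5-.5+230,(y+.5)/5-.5+160)
for n,(x,y),z in(("BL",(42,90),.088),("BR",(391,48),.088),("FL",(96,497),.0),("FR",(441,448),.0)):
    print(n,onplane("top",cr(x,y),z))
for n,(x,y),z in(("BL",(737,440),.088),("BR",(358,388),.088),("BL0",(730,530),0),("BR0",(362,484),0)):
    print(n,onplane("scene",((x+.5)/4-.5+150,(y+.5)/4-.5+150),z))
E
```

```text
(array([275.68681717, 195.80251503]), ((17.686817169189453, 17.802515029907227), (26.172164916992188, 26.532629013061523), 90.16743469238281), 92) (array([291.42259598, 225.08919907]), ((20.422595977783203, 17.08919906616211), (23.399877548217773, 34.276817321777344), 90.24972534179688), 85)
plate z.1: [0.60552445 0.05991832 0.1       ] [0.60349495 0.0618592  0.1       ] [0.60500944 0.06107672 0.10120485]
blue [ 0.4242385  -0.20586459  0.08011181] [ 0.42453651 -0.20643472  0.083     ] [ 0.41911811 -0.20724742  0.076     ]
white cap [ 0.46751276 -0.32898464  0.083     ] dish [0.480572   0.42974766 0.017     ]
button [0.45962079 0.10288629 0.07260247]
disc [299.7008419  238.28701782] ((23.700841903686523, 23.287017822265625), (29.739381790161133, 38.06864929199219), 103.77684020996094)
BL [0.66525632 0.17460636 0.088     ]
BR [ 0.68882402 -0.03981164  0.088     ]
FL [0.41890355 0.14812253 0.        ]
FR [ 0.44688328 -0.07213545  0.        ]
BL [0.66900646 0.18122371 0.088     ]
BR [ 0.69627809 -0.03280131  0.088     ]
BL0 [ 6.57417387e-01  1.79123505e-01 -1.11022302e-16]
BR0 [ 0.6905156  -0.03827849  0.        ]
```

```bash
python3 - <<'E'
from h import *
t=cv2.cvtColor(cv2.imread("pics/top0.png"),cv2.COLOR_BGR2RGB)
cv2.imwrite("pics/d0.png",cv2.resize(t[218:258,276:320,::-1],None,fx=13,fy=13,interpolation=cv2.INTER_NEAREST))
yaw=np.deg2rad(7.);ex=np.array([np.cos(yaw),np.sin(yaw),0]);ey=np.array([-np.sin(yaw),np.cos(yaw),0]);ez=np.array([0,0,1.])
o=np.array([.557,.0545,0]);a=np.deg2rad(35)
n=-np.sin(a)*ex+np.cos(a)*ez;up=np.cos(a)*ex+np.sin(a)*ez
L=lambda X:np.array([(X-o)@ex,(X-o)@ey,X[2]]).round(4)
p0=o-.125*ex+.025*ez
print("plate",L(np.array([.605,.061,.1])))
print("btn",L(onpl("top",(262.5,244.7),p0+.022*n,n)),L(onpl("scene",(324.5,199.3),p0+.022*n,n)))
cr=lambda x,y:((x+.5)/5-.5+230,(y+.5)/5-.5+160)
for q in((256,390),(426,385),(338,311),(345,462)): print("disc edge",L(onpl("top",cr(*q),p0+.003*n,n)))
print("btn housing edges",[L(onpl("top",cr(*q),p0+.014*n,n)) for q in((130,416),(200,414))])
print("red",L(onpl("top",(296.92,228.17),p0+.003*n,n)))
print("white",L(onpl("top",cr(331,430),p0+.041*n,n)))
D=o-.08*ex-.05*ey; D[2]=.025+.045*.7+.0025
for h in(0,.038):
  c=proj("top",D+h*n); print(c,(c-[276,218]+.5)*13)
E
```

```text
plate [0.0484 0.0006 0.1   ]
btn [-0.0908  0.0589  0.0758] [-0.0802  0.0619  0.0832]
disc edge [-0.0761  0.0007  0.0629]
disc edge [-0.0868 -0.1038  0.0554]
disc edge [-0.0373 -0.0545  0.0901]
disc edge [-0.1261 -0.0489  0.0279]
btn housing edges [array([-0.082 ,  0.079 ,  0.0722]), array([-0.0864,  0.0367,  0.0691])]
red [-0.0553 -0.0516  0.0775]
white [-0.1078 -0.0404  0.0871]
[297.2840529  236.69107301] [283.19268769 249.48394911]
[298.72176735 243.1474869 ] [301.88297561 333.41732973]
```

View pics/d0.png

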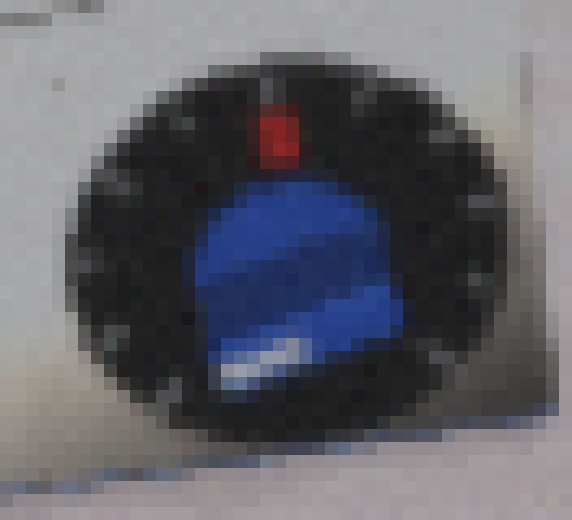

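The zoom shows the bar lying nearly across the slope with its white line towards the left end, from (310,345) to (222,378) in the zoom. The red tab is at (279,137), close to up-slope. I'll compute the angles.

```bash
cat >> h.py <<'E'
yaw=np.deg2rad(7.);ex=np.array([np.cos(yaw),np.sin(yaw),0]);ey=np.array([-np.sin(yaw),np.cos(yaw),0]);ez=np.array([0,0,1.])
o=np.array([.557,.0545,0]);a=np.deg2rad(35)
n=-np.sin(a)*ex+np.cos(a)*ez;up=np.cos(a)*ex+np.sin(a)*ez
p0=o-.125*ex+.025*ez
D=o-.0815*ex-.0513*ey;D=D+ez*((p0+.003*n-D)@n)/n[2]
def dl(n_,uv,h):
    X=onpl(n_,uv,D+h*n,n)-D;return np.array([X@up,X@ey])
def ang(v): return np.rad2deg(np.arctan2(-v[1],v[0]))  # clockwise from up-slope
E
python3 - <<'E'
from h import *
z=lambda x,y:(x/13-.5+276,y/13-.5+218)
print("D",D)
A=dl("top",z(310,346),.038);B=dl("top",z(222,378),.038);print(A,B,ang(B-A),ang(B))
C=[dl("top",z(*q),.038) for q in((205,345),(400,285),(405,335),(215,395))];print(C,ang(C[0]-C[1]),ang(C[3]-C[2]),"ctr",np.mean(C,0))
for q in((279,137),(270,107),(281,166)):
    R=dl("top",z(*q),0);print(R,ang(R),np.hypot(*R))
# groove base of bar front? scene: white end
P=o+.0484*ex;print(P)
print(Ro.from_matrix(np.c_[np.cross(ey,-n)*0+up,np.cross(-n,up),-n]).as_euler("xyz",degrees=True))
E
```

```text
D [ 0.48235939 -0.00634997  0.05912135]
[-0.00193897 -0.00020487] [-0.00733594  0.02090083] -104.34382757555859 -109.34047354752873
[array([0.00222532, 0.02394434]), array([ 0.01117402, -0.02236726]), array([-0.0024923, -0.0223974]), array([-0.0116952 ,  0.02296457])] -100.93637292426007 -101.46833540085663 ctr [-0.00019704  0.00053606]
[ 0.03244202 -0.00048218] 0.8515081480044119 0.03244560420753295
[0.04081672 0.00086809] -1.2183886733771088 0.04082594789284455
[ 0.02455065 -0.0002266 ] 0.528817344375798 0.02455169096081064
[0.60503923 0.06039848 0.        ]
[180. -35.   7.]
```

```bash
cat >> h.py <<'E'
def rel(pos,eul,frm=None):
    if frm is None:
        ob=bot.get_obs();p,R=ob["ee_pos"],Ro.from_euler("xyz",ob["tcp_rot"],degrees=True)
    else: p,R=np.array(frm[0]),Ro.from_euler("xyz",frm[1],degrees=True)
    T=Ro.from_euler("xyz",eul,degrees=True)
    return R.inv().apply(np.array(pos)-p).round(4),(R.inv()*T).as_rotvec().round(4)
E
python3 -c "
from h import *
print(rel([.424,-.206,.2],[180,0,-26]))"
```

```text
(array([-0.5557,  0.4713,  0.0313]), array([1.0000e-03, 9.0000e-04, 1.5848e+00]))
```

```bash
python3 -m creep '[[-0.034,0.029,0,0,0,0.1,1],[-0.068,0.058,0,0,0,0.2,1],[-0.104,0.088,0,0,0,0.3,1],[-0.139,0.118,0,0,0,0.4,1],[-0.174,0.147,0,0,0,0.5,1],[-0.208,0.177,0,0,0,0.6,1],[-0.243,0.206,0,0,0,0.7,1],[-0.278,0.236,0,0,0,0.8,1]]' 40; python3 -c "
from h import *
print(rel([.424,-.206,.2],[180,0,-26]),bot.get_obs()['q'].round(1))"
```

```text
time: 0.9
ee_pos: [0.3292, 0.1439, 0.2312]
tcp_rot: [180.0, -0.0, 18.8]
wrist_force: [1.7, 0.4, 0.2]
opening: 0.0854
(array([-0.0228,  0.3618,  0.0312]), array([-1.000e-04, -2.000e-04,  7.813e-01])) [ 23.6 -20.9 -12.9  98.   -0.   94.9]
```

```bash
python3 -m creep '[[-0.003,0.045,0,0,0,0.1,1],[-0.006,0.09,0,0,0,0.2,1],[-0.009,0.135,0,0,0,0.3,1],[-0.012,0.18,0,0,0,0.4,1],[-0.014,0.226,0,0,0,0.5,1],[-0.017,0.271,0.01,0,0,0.6,1],[-0.02,0.316,0.02,0,0,0.7,1],[-0.023,0.362,0.03,0,0,0.78,1]]'; python3 - <<'E'
from h import *
print(rel([.424,-.206,.026],[180,0,-26]),bot.get_obs()['q'].round(1))
cv2.imwrite("pics/t1.png",optics.camera("top")[:,:,::-1])
cv2.imwrite("pics/s1.png",optics.camera("scene")[:,:,::-1])
E
```

```text
time: 1.7
ee_pos: [0.4252, -0.2062, 0.2008]
tcp_rot: [-180.0, -0.0, -26.0]
wrist_force: [0.9, 1.2, -0.5]
opening: 0.0857
(array([-0.0012,  0.0003,  0.1748]), array([-0.0001, -0.0001,  0.0004])) [-25.9  -6.1  -4.3  91.8   0.   90.1]
```

View pics/s1.png

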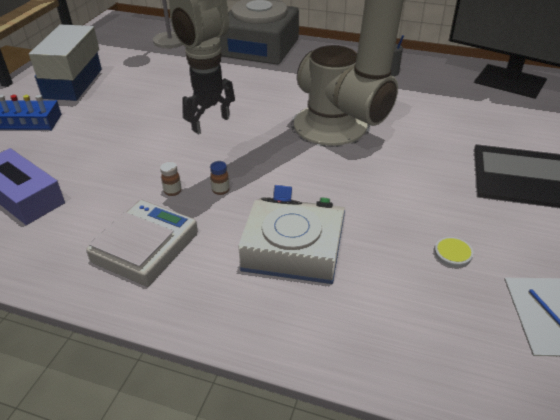

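The gripper is above the blue-capped jar with its tips near px (208,115), and nothing has been disturbed. I'll descend.

```bash
python3 -m creep '[[-0.001,0,0.03,0,0,0,1],[-0.001,0,0.065,0,0,0,1],[-0.001,0,0.09,0,0,0,1],[-0.001,0,0.11,0,0,0,1],[-0.001,0,0.13,0,0,0,1],[-0.001,0,0.15,0,0,0,1],[-0.001,0,0.165,0,0,0,1],[-0.001,0,0.174,0,0,0,1]]'; python3 - <<'E'
from h import *
cv2.imwrite("pics/s2.png",cv2.resize(optics.camera("scene")[100:230,140:300,::-1],None,fx=4,fy=4))
E
```

```text
time: 2.6
ee_pos: [0.4237, -0.203, 0.026]
tcp_rot: [-180.0, 0.1, -25.7]
wrist_force: [0.1, 0.3, -0.0]
opening: 0.0858
```

View pics/s2.png

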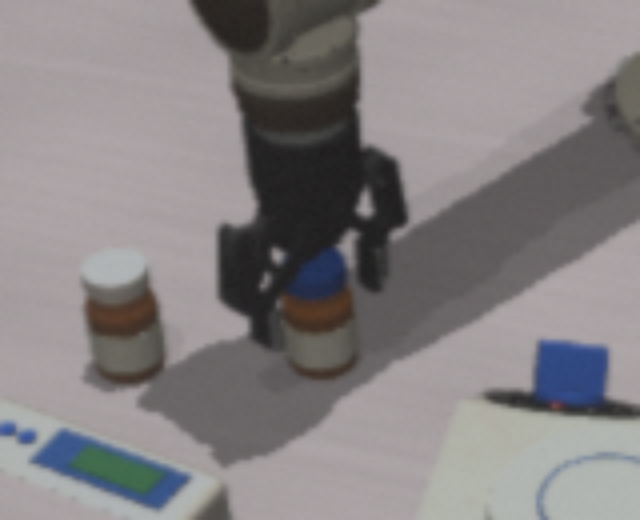

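Both fingers straddle the blue jar: the tips are at about (268,335) and (375,285) in the crop with the jar between them. I'll close gently.

```bash
python3 -m creep '[[0,0.001,0,0,0,0,0.8],[0,0.001,0,0,0,0,0.5],[0,0.001,0,0,0,0,0.4],[0,0.001,0,0,0,0,0.4],[0,0.001,0,0,0,0,0.4],[0,0.001,0,0,0,0,0.3],[0,0.001,0,0,0,0,0.3],[0,0.001,0,0,0,0,0.3]]' 30
```

```text
time: 3.45
ee_pos: [0.4244, -0.2049, 0.0285]
tcp_rot: [-180.0, -0.1, -25.7]
wrist_force: [-2.4, 0.9, 6.1]
opening: 0.0488
```

```bash
python3 -m creep '[[0,0,-0.002,0,0,0,0.3],[0,0,-0.01,0,0,0,0.3],[0,0,-0.025,0,0,0,0.3],[0,0,-0.05,0,0,0,0.3],[0,0,-0.08,0,0,0,0.3],[0,0,-0.12,0,0,0,0.3],[0,0,-0.15,0,0,0,0.3],[0,0,-0.17,0,0,0,0.3]]' 40;  python3 - <<'E'
from h import *
cv2.imwrite("pics/s3.png",cv2.resize(optics.camera("scene")[40:230,120:320,::-1],None,fx=3,fy=3))
print(bot.get_obs())
E
```

```text
time: 4.25
ee_pos: [0.4243, -0.2049, 0.2004]
tcp_rot: [180.0, -0.2, -25.7]
wrist_force: [-0.5, -0.4, -1.6]
opening: 0.0487
{'time': 4.3, 'q': array([-2.57717706e+01, -6.54077213e+00, -4.47877660e+00,  9.17197168e+01,
       -2.31190392e-03,  8.99553929e+01]), 'qd': array([-0.03051706, -0.3106858 , -3.37929519, -4.26024816,  0.18023107,
       -0.05416663]), 'joint_efforts': array([ 1.74054192e-03, -3.01405656e+01,  3.69860029e+01, -5.37812579e-01,
       -1.08370805e-03, -3.89776710e-05]), 'ee_pos': array([ 0.424935  , -0.20517615,  0.20281674]), 'tcp_rot': array([179.99742162,  -0.34227685, -25.72716275]), 'wrist_force': array([-0.82578263,  0.65262075,  0.74378235]), 'torque': array([-0.0168475 ,  0.08409058, -0.029777  ]), 'opening': 0.048740086739310184}
```

View pics/s3.png

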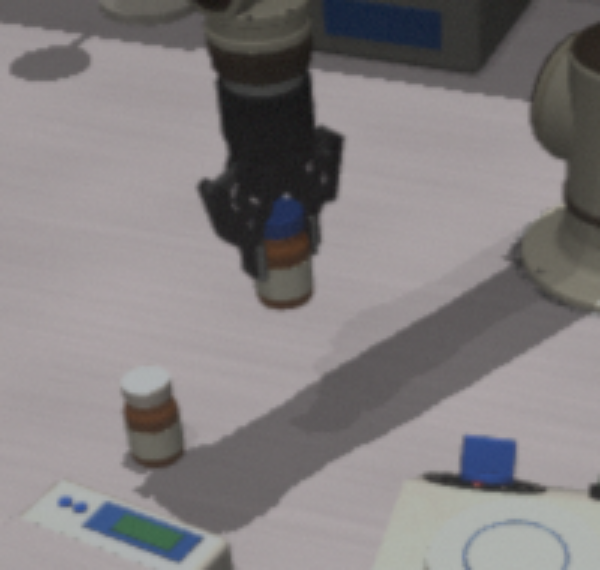

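The blue jar hangs upright in the fingers at crop (285,265), and the white jar has not been touched. Next I carry it over the plate.

```bash
python3 -c "
from h import *
print(rel([.605,.0605,.2],[180,0,5.7]),bot.get_obs()['ee_pos'])"
```

```text
(array([ 0.0469, -0.3175,  0.0031]), array([ 0.0017, -0.0058, -0.5485])) [ 0.424935   -0.20517615  0.20281674]
```

```bash
python3 -m creep '[[0.004,-0.025,0,0,0,-0.05,0.3],[0.01,-0.065,0,0,0,-0.12,0.3],[0.016,-0.108,0,0,0,-0.19,0.3],[0.022,-0.152,0,0,0,-0.26,0.3],[0.029,-0.196,0,0,0,-0.34,0.3],[0.035,-0.24,0,0,0,-0.41,0.3],[0.041,-0.28,0,0,0,-0.48,0.3],[0.045,-0.305,0,0,0,-0.53,0.3]]'
python3 -m creep '[[0.008,-0.009,0,0,0,-0.02,0.3],[0.008,-0.009,0,0,0,-0.02,0.3]]'
python3 -c "
from h import *
print(rel([.605,.0605,.128],[180,0,5.7]))"
```

```text
time: 5.1
ee_pos: [0.5977, 0.0531, 0.1964]
tcp_rot: [-180.0, 0.0, 4.9]
wrist_force: [-0.6, -1.6, -1.1]
opening: 0.0488
time: 5.3
ee_pos: [0.6043, 0.0611, 0.1964]
tcp_rot: [180.0, 0.1, 5.9]
wrist_force: [-0.8, -0.2, -1.4]
opening: 0.0485
(array([0.0007, 0.0006, 0.0684]), array([0.    , 0.0013, 0.0028]))
```

```bash
python3 -m creep '[[0.001,0.001,0.012,0,0,0,0.3],[0.001,0.001,0.03,0,0,0,0.3],[0.001,0.001,0.045,0,0,0,0.3],[0.001,0.001,0.055,0,0,0,0.3],[0.001,0.001,0.062,0,0,0,0.3],[0.001,0.001,0.065,0,0,0,0.3],[0.001,0.001,0.065,0,0,0,0.3]]'
python3 - <<'E'
from h import *
s=optics.camera("scene");t=optics.camera("top")
cv2.imwrite("pics/s4.png",cv2.resize(s[130:290,210:370,::-1],None,fx=3.5,fy=3.5))
cv2.imwrite("pics/t4.png",cv2.resize(t[150:280,210:350,::-1],None,fx=4,fy=4))
E
```

```text
time: 6.0
ee_pos: [0.605, 0.059, 0.1323]
tcp_rot: [180.0, 0.0, 5.8]
wrist_force: [-0.2, -0.4, -1.0]
opening: 0.0484
```

View pics/s4.png

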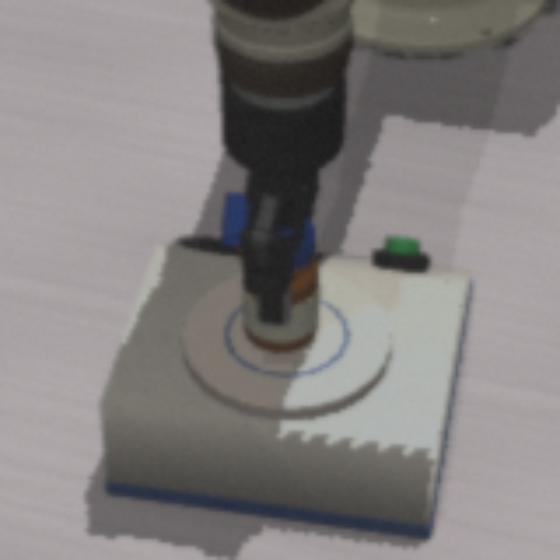

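View pics/t4.png

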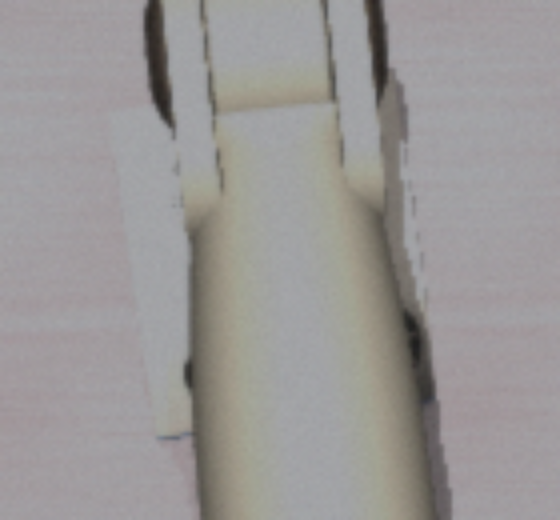

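The jar's foot hangs over the ring: its centre is at about crop (282,328) and the ring's is at (287,335), so it is about 4 mm off in -y. I'll nudge it and lower until contact.

```bash
python3 -m creep '[[0.001,-0.003,0,0,0,0,0.3],[0.001,-0.003,0.002,0,0,0,0.3],[0.001,-0.003,0.003,0,0,0,0.3],[0.001,-0.003,0.004,0,0,0,0.3]]'; python3 -m creep '[[0,0,0.001,0,0,0,0.3],[0,0,0.001,0,0,0,0.3]]';python3 -m creep '[[0,0,0.001,0,0,0,0.3],[0,0,0.001,0,0,0,0.3]]'
```

```text
time: 6.5
ee_pos: [0.6059, 0.0625, 0.1286]
tcp_rot: [-180.0, -0.0, 5.8]
wrist_force: [-2.9, 0.5, 7.1]
opening: 0.0485
time: 6.7
ee_pos: [0.6059, 0.0625, 0.1286]
tcp_rot: [-180.0, -0.1, 5.8]
wrist_force: [-3.9, -0.0, 7.5]
opening: 0.0487
time: 6.9
ee_pos: [0.6059, 0.0625, 0.1286]
tcp_rot: [-180.0, -0.1, 5.8]
wrist_force: [-6.4, 0.2, 12.7]
opening: 0.0489
```

Contact at 12 N. I'll open gradually.

```bash
python3 -m creep '[[0,0,-0.002,0,0,0,0.57],[0,0,-0.002,0,0,0,0.6],[0,0,-0.002,0,0,0,0.65],[0,0,-0.002,0,0,0,0.7],[0,0,-0.002,0,0,0,0.8],[0,0,-0.002,0,0,0,0.9],[0,0,-0.002,0,0,0,1],[0,0,-0.002,0,0,0,1]]'
python3 - <<'E'
from h import *
s=optics.camera("scene")
cv2.imwrite("pics/s5.png",cv2.resize(s[130:290,210:370,::-1],None,fx=3.5,fy=3.5))
E
```

```text
time: 7.7
ee_pos: [0.6059, 0.0624, 0.1282]
tcp_rot: [-180.0, 0.0, 5.8]
wrist_force: [0.2, -0.1, -0.2]
opening: 0.0857
```

View pics/s5.png

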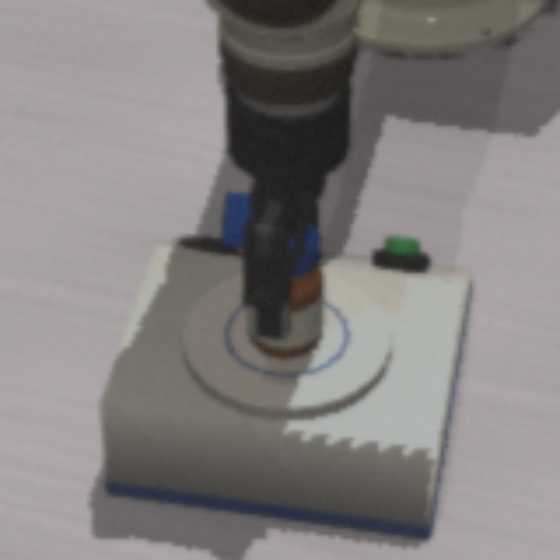

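The jar stands inside the ring and is released. I'll retreat straight up and plan the dial approach.

```bash
python3 -m creep '[[0,0,-0.01,0,0,0,1],[0,0,-0.03,0,0,0,1],[0,0,-0.06,0,0,0,1],[0,0,-0.09,0,0,0,1],[0,0,-0.11,0,0,0,1],[0,0,-0.12,0,0,0,1]]'
cat >> h.py <<'E'
def tool(th,base=n):
    t=np.deg2rad(th);x=np.cos(t)*up-np.sin(t)*ey;z=-n
    return Ro.from_matrix(np.c_[x,np.cross(z,x),z]).as_euler("xyz",degrees=True)
E
python3 - <<'E'
from h import *
print(D+.13*n,tool(0)); print(rel(D+.13*n,tool(0)),bot.get_obs()['q'].round(1))
E
```

```text
time: 8.35
ee_pos: [0.6063, 0.0625, 0.2513]
tcp_rot: [-180.0, -0.2, 5.8]
wrist_force: [0.1, -0.5, -0.1]
opening: 0.0853
[ 0.40835024 -0.01543715  0.16561112] [180. -35.   7.]
(array([-0.2051,  0.0575,  0.085 ]), array([ 0.0065,  0.6075, -0.0205])) [ 5.9 13.8 22.3 98.3  0.  90.1]
```

```bash
python3 -m creep '[[-0.03,0.008,0,0,0,0,1],[-0.065,0.018,0,0,0.08,0,1],[-0.1,0.028,0.01,0,0.2,-0.005,0.8],[-0.14,0.039,0.03,0,0.33,-0.01,0.6],[-0.17,0.048,0.055,0.003,0.45,-0.015,0.55],[-0.195,0.055,0.075,0.005,0.55,-0.02,0.55],[-0.205,0.057,0.085,0.0065,0.607,-0.02,0.55],[-0.205,0.057,0.085,0.0065,0.607,-0.02,0.55]]'
python3 - <<'E'
from h import *
print(rel(D+.13*n,tool(0)),bot.get_obs()['q'].round(1))
t=optics.camera("scene");cv2.imwrite("pics/s6.png",cv2.resize(t[60:290,170:400,::-1],None,fx=2.5,fy=2.5))
E
```

```text
time: 9.15
ee_pos: [0.4276, -0.0196, 0.1638]
tcp_rot: [-179.5, -33.5, 7.0]
wrist_force: [39.8, -4.0, 33.9]
opening: 0.047
(array([-0.0145, -0.0065, -0.0117]), array([-0.0081,  0.027 , -0.0006])) [ -8.6 -48.6 -43.1  63.1   9.   76.9]
```

View pics/s6.png

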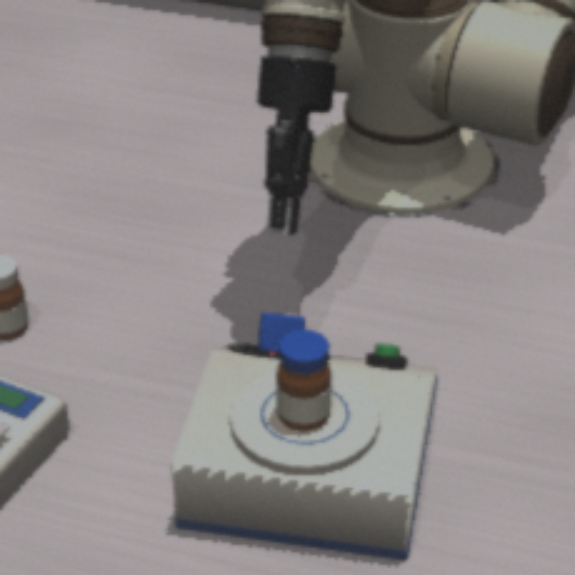

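```bash
python3 - <<'E'
from h import *
o_=bot.get_obs()
for k in("q","qd","ee_pos","wrist_force"):print(k,o_[k].round(2))
print(rel(D+.09*n,tool(0)),rel(D+.013*n,tool(0)))
E
```

```text
q [ -8.78 -48.39 -43.69  63.     9.07  76.78]
qd [ 2.34  1.92  5.68  5.69 -4.04  4.15]
ee_pos [ 0.43 -0.02  0.16]
wrist_force [-1.000e-02  1.190e+00 -1.075e+01]
(array([-0.0067, -0.0066,  0.0223]), array([-0.0105,  0.0379, -0.0028])) (array([-0.0038, -0.0058,  0.0993]), array([-0.0105,  0.0379, -0.0028]))
```

```bash
python3 -m creep '[[-0.001,-0.001,0.01,0,0,0,0.55],[-0.002,-0.003,0.025,-0.003,0.01,0,0.55],[-0.003,-0.005,0.035,-0.006,0.02,0,0.55],[-0.004,-0.006,0.042,-0.01,0.03,0,0.55],[-0.004,-0.006,0.042,-0.01,0.038,0,0.55]]'
python3 - <<'E'
from h import *
print(rel(D+.07*n,tool(0)),rel(D+.013*n,tool(0)),bot.get_obs()['q'].round(1))
E
```

```text
time: 9.7
ee_pos: [0.4496, -0.0104, 0.1303]
tcp_rot: [179.9, -35.7, 7.0]
wrist_force: [0.1, -0.1, 0.3]
opening: 0.0469
(array([-0.0139, -0.    ,  0.0071]), array([ 0.0021, -0.0114,  0.0006])) (array([-0.0146, -0.0002,  0.0641]), array([ 0.0021, -0.0114,  0.0006])) [ -6.  -48.5 -47.9  55.7   7.4  79.3]
```

```bash
cat > fk.py <<'E'
from h import *
pts=[([64.802,5.01,10.04,95.1,0,90],[.23409,.49749,.23064],[180,.07,64.8]),
([-25.772,-6.54,-4.479,91.72,0,90],[.42493,-.20518,.20282],[180,-.34,-25.7]),
([5.9,13.8,22.3,98.3,0,90.1],[.6063,.0625,.2513],[180,-.2,5.8]),
([-8.78,-48.39,-43.69,63,9.07,76.78],None,None)]
E
python3 - <<'E'
from fk import *
from scipy.optimize import least_squares
ob=bot.get_obs();P=[p for p in pts if p[1]]+[(ob["q"],ob["ee_pos"],ob["tcp_rot"])]
P.append(([-25.9,-6.1,-4.3,91.8,0,90.1],[.4252,-.2062,.2008],[180,0,-26]))
P.append(([23.6,-20.9,-12.9,98,0,94.9],[.3292,.1439,.2312],[180,0,18.8]))
A=[];b=[]
for q,p,e in P:
    q=np.deg2rad(q);z=Ro.from_euler("xyz",e,degrees=True).as_matrix()[:,2]
    c=Ro.from_euler("z",-q[0]);pp=c.apply(p);zz=c.apply(z)
    A.append([1,0,np.sin(q[1]),np.cos(q[2]-q[1]),zz[0]]);b.append(pp[0])
    A.append([0,1,np.cos(q[1]),np.sin(q[2]-q[1]),zz[2]]);b.append(pp[2])
    print("out of plane",pp[1],zz[1], pp[1]/zz[1] if abs(zz[1])>.01 else 0)
x,r,k,s=np.linalg.lstsq(np.array(A),np.array(b),rcond=None);print(x,s,(np.array(A)@x-b).round(4))
E
```

```text
out of plane -9.217048261687425e-06 4.2646428029961317e-08 0
out of plane -1.525521089006036e-05 7.4569887086774e-06 0
out of plane -0.00015418898428434824 -6.092332930575556e-06 0
out of plane 0.03685971995111245 0.1293323507056578 0.28499999999999986
out of plane 0.00023930639338877685 -1.2246449339040863e-16 0
out of plane 6.969526627645659e-05 -1.2203517904530992e-16 0
[-0.01102276  0.19995156  0.41890994  0.52673267  0.43303125] [4.19399318 3.45885271 0.60146099 0.24465553 0.09176429] [-0.0001 -0.0002 -0.0016 -0.0008  0.0018  0.0003 -0.0004  0.0011 -0.0016
 -0.0008  0.0019  0.0004]
```

```bash
cat >> fk.py <<'E'
from scipy.optimize import least_squares
def fk(q,x):
    q=np.deg2rad(q);r0,h,L1,L2,L4=x;b=q[3]-(q[2]-q[1])
    w=np.array([r0+L1*np.sin(q[1])+L2*np.cos(q[2]-q[1])+L4*np.cos(b),0,h+L1*np.cos(q[1])+L2*np.sin(q[2]-q[1])-L4*np.sin(b)])
    d=np.array([np.cos(b)*np.cos(q[4]),np.sin(q[4]),-np.sin(b)*np.cos(q[4])])
    c=Ro.from_euler("z",q[0]);return c.apply(w+.285*d),c.apply(d)
def fit():
    ob=bot.get_obs();P=[p for p in pts if p[1]]+[(ob["q"],ob["ee_pos"],ob["tcp_rot"])]
    P.append(([-25.9,-6.1,-4.3,91.8,0,90.1],[.4252,-.2062,.2008],[180,0,-26]))
    P.append(([23.6,-20.9,-12.9,98,0,94.9],[.3292,.1439,.2312],[180,0,18.8]))
    f=lambda x:np.hstack([fk(q,x)[0]-p for q,p,e in P]);r=least_squares(f,[0,.2,.42,.5,.12]);return r.x,r.fun,P
E
python3 - <<'E'
from fk import *
x,f,P=fit();print(x.round(4),abs(f).max());print(fk(P[3][0],x)[1],Ro.from_euler("xyz",P[3][2],degrees=True).as_matrix()[:,2])
lo=[-179,-48.56,-65.8,-126,-82.7];hi=[179,103.87,70.77,130.5,87]
for tilt in(35,28,20):
  a_=np.deg2rad(tilt);d=np.sin(a_)*ex-np.cos(a_)*ez
  for h in(.013,.02,.04,.06,.08):
    g=lambda q:np.hstack([(fk(q,x)[0]-(D+h*n))*10,fk(q,x)[1]-d])
    r=least_squares(g,[-6,-40,-40,56,7],x_scale=10);print(tilt,h,r.x.round(1),r.cost.round(6))
B=D+.110*ey+.019*n
for h in(.06,.03,.0):
    d=-n;g=lambda q:np.hstack([(fk(q,x)[0]-(B+h*n))*10,fk(q,x)[1]-d])
    r=least_squares(g,[10,-40,-40,56,0],x_scale=10);print("B",h,r.x.round(1),r.cost.round(6))
E
```

```text
[-0.0067  0.1996  0.4186  0.5224  0.1469] 0.0018122525052256533
[ 0.57882525  0.06897408 -0.81252933] [ 0.57882525  0.06897408 -0.81252933]
35 0.013 [ -5.  -41.5 -51.3  45.8   6.8] 0.0
35 0.02 [ -5.1 -42.5 -51.1  47.    6.9] 0.0
35 0.04 [ -5.6 -45.3 -50.5  50.4   7.2] 0.0
35 0.06 [ -6.1 -47.9 -49.8  53.8   7.5] 0.0
35 0.08 [ -6.6 -50.2 -48.9  57.1   7.8] 0.0
28 0.013 [ -3.9 -33.6 -44.3  51.8   5.1] 0.0
28 0.02 [ -4.1 -34.5 -44.1  52.8   5.2] 0.0
28 0.04 [ -4.5 -37.1 -43.6  55.9   5.3] 0.0
28 0.06 [ -4.9 -39.4 -43.   58.9   5.5] 0.0
28 0.08 [ -5.3 -41.6 -42.3  61.9   5.7] 0.0
20 0.013 [ -2.9 -24.9 -36.3  58.8   3.4] 0.0
20 0.02 [ -3.  -25.7 -36.2  59.8   3.4] 0.0
20 0.04 [ -3.3 -28.1 -35.9  62.5   3.5] 0.0
20 0.06 [ -3.7 -30.2 -35.4  65.2   3.6] 0.0
20 0.08 [ -4.  -32.3 -34.8  67.9   3.7] 0.0
B 0.06 [ 16.5 -51.1 -49.4  57.1  -5.4] 0.0
B 0.03 [ 15.9 -47.5 -50.7  52.1  -5.1] 0.0
B 0.0 [ 15.4 -43.3 -51.6  47.   -4.8] 0.0
```

```bash
python3 -m creep '[[-0.005,0,0.012,0,0,0,0.55],[-0.01,0,0.02,0,-0.005,0,0.55],[-0.014,0,0.022,0.002,-0.011,0,0.55],[-0.014,0,0.022,0.002,-0.011,0,0.55]]'
python3 - <<'E'
from h import *
print(rel(D+.055*n,tool(0)),bot.get_obs()['q'].round(1))
t=optics.camera("scene");cv2.imwrite("pics/s7.png",cv2.resize(t[110:270,210:370,::-1],None,fx=3.5,fy=3.5))
E
```

```text
time: 10.1
ee_pos: [0.4502, -0.011, 0.1027]
tcp_rot: [-180.0, -34.9, 6.9]
wrist_force: [0.0, -0.2, 0.1]
opening: 0.047
(array([ 0.0016, -0.0007, -0.0007]), array([ 0.0002,  0.0026, -0.0009])) [ -6.1 -47.7 -50.2  53.3   7.4  79.2]
```

View pics/s7.png

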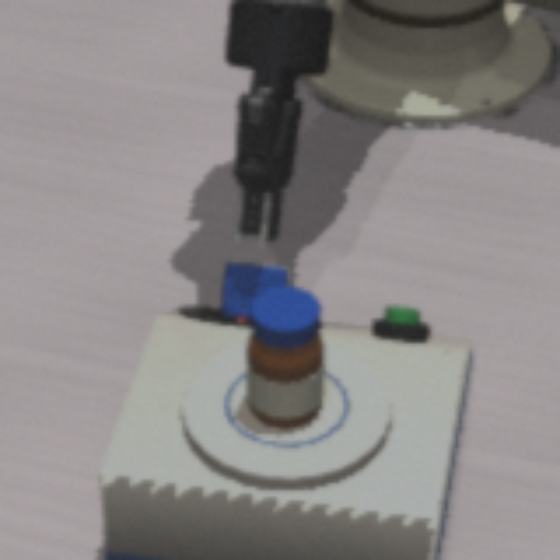

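The jar is upright inside the ring and the gripper sits over the dial axis. Now I rotate the tool in the air by about -192° in three calls.

```bash
python3 -m creep '[[0.001,0,0,0,0,-0.14,0.55],[0.001,0,0,0,0,-0.28,0.55],[0.001,0,0,0,0,-0.42,0.55],[0.001,0,0,0,0,-0.56,0.55],[0.001,0,0,0,0,-0.7,0.55],[0.001,0,0,0,0,-0.84,0.55],[0.001,0,0,0,0,-0.98,0.55],[0.001,0,0,0,0,-1.12,0.55]]'
python3 -m creep '[[0,0,0,0,0,-0.14,0.55],[0,0,0,0,0,-0.28,0.55],[0,0,0,0,0,-0.42,0.55],[0,0,0,0,0,-0.56,0.55],[0,0,0,0,0,-0.7,0.55],[0,0,0,0,0,-0.84,0.55],[0,0,0,0,0,-0.98,0.55],[0,0,0,0,0,-1.12,0.55]]'
python3 -m creep '[[0,0,0,0,0,-0.14,0.55],[0,0,0,0,0,-0.28,0.55],[0,0,0,0,0,-0.42,0.55],[0,0,0,0,0,-0.56,0.55],[0,0,0,0,0,-0.7,0.55],[0,0,0,0,0,-0.84,0.55],[0,0,0,0,0,-0.98,0.55],[0,0,0,0,0,-1.11,0.55]]'
python3 - <<'E'
from h import *
print(rel(D+.013*n,tool(168)),bot.get_obs()['q'].round(1))
E
```

```text
time: 10.95
ee_pos: [0.4518, -0.011, 0.1049]
tcp_rot: [147.7, -14.3, 75.6]
wrist_force: [0.1, -1.0, -0.3]
opening: 0.0471
time: 11.75
ee_pos: [0.4518, -0.011, 0.1049]
tcp_rot: [151.3, 21.0, 130.2]
wrist_force: [-0.0, -0.4, 0.8]
opening: 0.0469
time: 12.55
ee_pos: [0.4518, -0.011, 0.1049]
tcp_rot: [-171.5, 34.1, -158.2]
wrist_force: [0.4, 0.7, -0.7]
opening: 0.0469
(array([0.0007, 0.0011, 0.0422]), array([-0.0007, -0.0002,  0.004 ])) [  -6.1  -47.6  -50.    53.3    7.4 -113. ]
```

```bash
python3 -m creep '[[0.001,0.001,0.008,0,0,0,0.55],[0.001,0.001,0.018,0,0,0,0.55],[0.001,0.001,0.027,0,0,0,0.55],[0.001,0.001,0.034,0,0,0,0.55],[0.001,0.001,0.039,0,0,0,0.55],[0.001,0.001,0.041,0,0,0,0.55],[0.001,0.001,0.041,0,0,0,0.55]]'
python3 - <<'E'
from h import *
print(rel(D+.013*n,tool(168)),bot.get_obs()['q'].round(1))
t=optics.camera("scene");cv2.imwrite("pics/s8.png",cv2.resize(t[110:270,210:370,::-1],None,fx=3.5,fy=3.5))
t=optics.camera("top");cv2.imwrite("pics/t8.png",cv2.resize(t[150:280,210:350,::-1],None,fx=4,fy=4))
E
```

```text
time: 13.25
ee_pos: [0.4738, -0.0073, 0.0696]
tcp_rot: [-171.8, 34.1, -158.6]
wrist_force: [0.1, 0.3, -0.3]
opening: 0.047
(array([-0.0011, -0.0003,  0.0005]), array([ 0.    , -0.0015, -0.0019])) [  -5.   -43.   -51.9   46.7    6.8 -111.8]
```

View pics/s8.png

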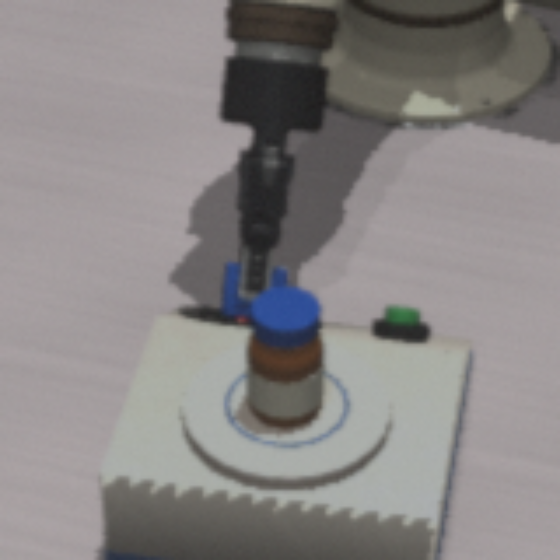

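View pics/t8.png

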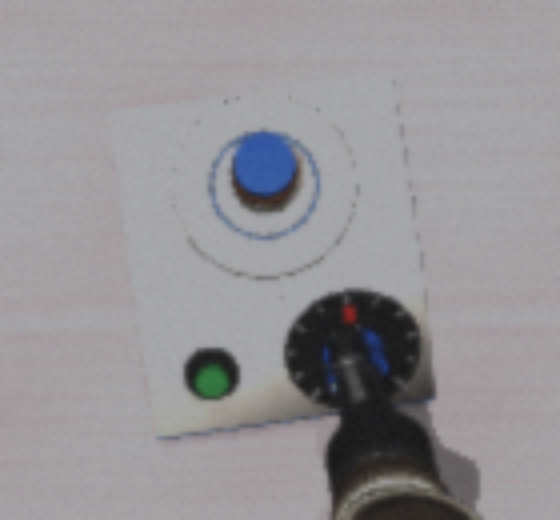

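The gripper is centred over the dial bar, and the red tab is visible at crop (349,313). I'll close on the bar.

```bash
python3 -m creep '[[0,0,0,0,0,0,0.4],[0,0,0,0,0,0,0.3],[0,0,0,0,0,0,0.2],[0,0,0,0,0,0,0.1],[0,0,0,0,0,0,0.05],[0,0,0,0,0,0,0.05],[0,0,0,0,0,0,0.05],[0,0,0,0,0,0,0.05]]' 35; python3 - <<'E'
from h import *
print(bot.get_obs()['torque'].round(2),rel(D+.013*n,tool(168)))
E
```

```text
time: 14.15
ee_pos: [0.4731, -0.0076, 0.0696]
tcp_rot: [-171.8, 34.0, -158.6]
wrist_force: [-9.4, -2.7, 5.1]
opening: 0.0145
[-0.33  1.57 -0.1 ] (array([-0.0016, -0.0002,  0.001 ]), array([-0.0004, -0.0025, -0.0019]))
```

```bash
python3 -m creep '[[0,0,-0.001,0,0,0.05,0.05],[0,0,-0.001,0,0,0.15,0.05],[0,0,-0.001,0,0,0.25,0.05],[0,0,-0.001,0,0,0.35,0.05],[0,0,-0.001,0,0,0.45,0.05],[0,0,-0.001,0,0,0.55,0.05],[0,0,-0.001,0,0,0.65,0.05],[0,0,-0.001,0,0,0.75,0.05]]'; python3 - <<'E'
from h import *
print(rel(D+.013*n,tool(168+43)),bot.get_obs()['q'].round(1))
t=optics.camera("top");cv2.imwrite("pics/t9.png",cv2.resize(t[200:280,250:350,::-1],None,fx=6,fy=6))
E
```

```text
time: 14.95
ee_pos: [0.472, -0.0075, 0.069]
tcp_rot: [160.2, 29.2, 150.5]
wrist_force: [-2.8, -0.8, -3.8]
opening: 0.0143
(array([-0.0025,  0.0014,  0.001 ]), array([-0.0026, -0.0035, -0.0057])) [ -5.  -43.1 -52.   47.    6.8 -68.6]
```

View pics/t9.png

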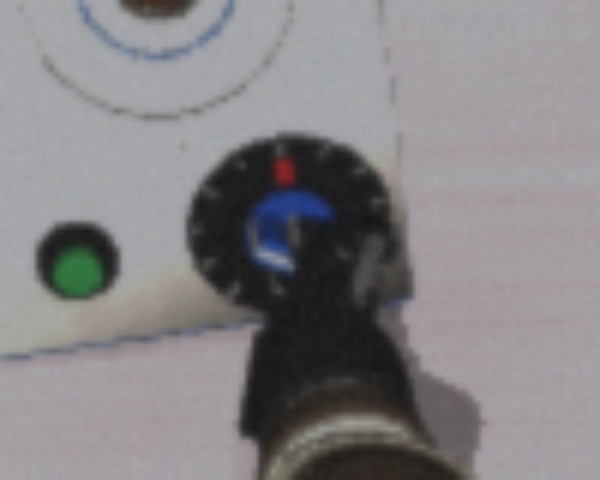

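The dial is turning: the white line now runs from (290,270) up-left to (255,235) in the crop. I'll turn the rest.

```bash
python3 -m creep '[[0,0,0,0,0,0.13,0.05],[0,0,0,0,0,0.26,0.05],[0,0,0,0,0,0.39,0.05],[0,0,0,0,0,0.52,0.05],[0,0,0,0,0,0.65,0.05],[0,0,0,0,0,0.78,0.05],[0,0,0,0,0,0.91,0.05],[0,0,0,0,0,1.02,0.05]]';python3 -m creep '[[0,0,0,0,0,0.01,0.05],[0,0,0,0,0,0.01,0.05]]'; python3 - <<'E'
from h import *
print(rel(D+.013*n,tool(270.5)),bot.get_obs()['q'].round(1))
t=optics.camera("top");cv2.imwrite("pics/t10.png",cv2.resize(t[200:280,250:350,::-1],None,fx=6,fy=6))
E
```

```text
time: 15.8
ee_pos: [0.4713, -0.0063, 0.0685]
tcp_rot: [145.3, 0.0, 97.4]
wrist_force: [-12.0, 6.1, -0.3]
opening: 0.0144
time: 16.0
ee_pos: [0.4713, -0.0063, 0.0685]
tcp_rot: [145.3, -0.1, 97.1]
wrist_force: [-11.2, 6.3, -1.3]
opening: 0.0143
(array([-0.0014,  0.0036,  0.001 ]), array([-0.0058, -0.003 ,  0.0089])) [ -5.  -43.2 -52.   47.1   6.9  -9.9]
```

View pics/t10.png

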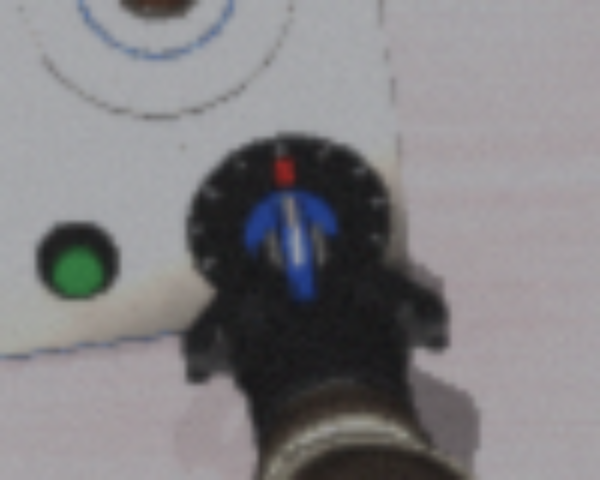

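The white line now points at the red tab. I'll open, back off along the axis and measure.

```bash
python3 -m creep '[[0,0,0,0,0,0,0.25],[0,0,0,0,0,0,0.35],[0,0,0,0,0,0,0.5],[0,0,0,0,0,0,0.55],[0,0,0,0,0,0,0.55]]'
python3 -m creep '[[0,0,-0.008,0,0,0,0.55],[0,0,-0.018,0,0,0,0.55],[0,0,-0.028,0,0,0,0.55],[0,0,-0.036,0,0,0,0.55],[0,0,-0.036,0,0,0,0.55]]'
python3 - <<'E'
from h import *
print(bot.get_obs()['q'].round(1))
t=optics.camera("top");cv2.imwrite("pics/t11raw.png",t[:,:,::-1]);cv2.imwrite("pics/d11.png",cv2.resize(t[218:258,276:320,::-1],None,fx=13,fy=13,interpolation=cv2.INTER_NEAREST))
E
```

```text
time: 16.55
ee_pos: [0.4734, -0.0075, 0.071]
tcp_rot: [145.0, -0.0, 96.9]
wrist_force: [0.4, 0.1, 0.1]
opening: 0.0465
time: 17.05
ee_pos: [0.453, -0.0101, 0.1022]
tcp_rot: [144.9, 0.0, 96.9]
wrist_force: [-0.5, 0.3, 0.5]
opening: 0.0469
[ -5.9 -47.5 -50.3  52.8   7.3 -10.5]
```

View pics/d11.png

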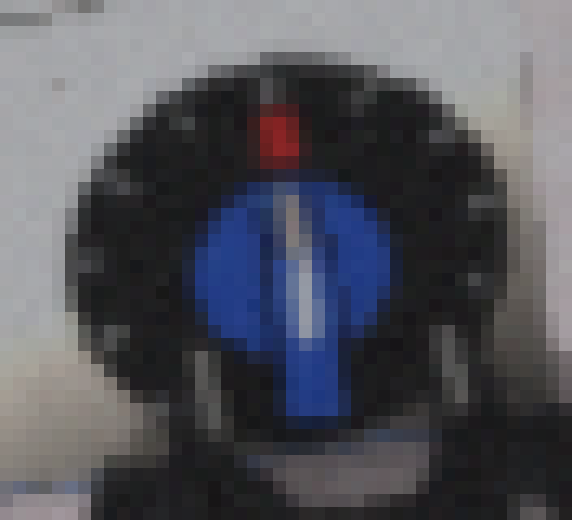

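The top view shows the white line running from (311,335) on the bar's top to (287,185) at its foot, in line with the red tab at (279,137). I'll put numbers on it.

```bash
python3 - <<'E'
from h import *
t=cv2.imread("pics/t11raw.png").astype(float)
# whiteness = min channel, per row centroid in col range
for v in range(224,245):
    r=t[v,294:305];w=r[:,2]-40;w[w<40]=0   # red channel: high for white & red, low for blue/black
    if w.sum()>0:
        u=294+(w*np.arange(len(w))).sum()/w.sum()
        print(v,round(u,2),"h0",dl("top",(u,v),0).round(4),"h8",dl("top",(u,v),.008).round(4),"h38",dl("top",(u,v),.038).round(4), w.astype(int).tolist())
E
```

```text
226 297.0 h0 [ 0.0395 -0.0013] h8 [ 0.0442 -0.0008] h38 [0.0616 0.0011] [0, 0, 0, 40, 0, 0, 0, 0, 0, 0, 0]
227 296.9 h0 [ 0.0361 -0.0006] h8 [ 0.0408 -0.0001] h38 [0.0583 0.0017] [0, 0, 83, 91, 59, 0, 0, 0, 0, 0, 0]
228 296.98 h0 [ 0.0326 -0.0006] h8 [ 0.0373 -0.0001] h38 [0.0548 0.0017] [0, 0, 73, 96, 69, 0, 0, 0, 0, 0, 0]
229 297.09 h0 [ 0.029  -0.0006] h8 [ 0.0337 -0.0001] h38 [0.0514 0.0017] [0, 0, 65, 97, 88, 0, 0, 0, 0, 0, 0]
230 297.45 h0 [ 0.0253 -0.0013] h8 [ 0.0301 -0.0009] h38 [0.0478 0.001 ] [0, 0, 0, 48, 40, 0, 0, 0, 0, 0, 0]
233 297.63 h0 [ 0.0147 -0.0009] h8 [ 0.0195 -0.0004] h38 [0.0375 0.0014] [0, 0, 0, 42, 71, 0, 0, 0, 0, 0, 0]
234 298.0 h0 [ 0.011  -0.0017] h8 [ 0.0158 -0.0012] h38 [0.0339 0.0006] [0, 0, 0, 0, 80, 0, 0, 0, 0, 0, 0]
235 298.0 h0 [ 0.0074 -0.0014] h8 [ 0.0123 -0.0009] h38 [0.0304 0.0009] [0, 0, 0, 0, 86, 0, 0, 0, 0, 0, 0]
236 298.4 h0 [ 0.0037 -0.0023] h8 [ 0.0085 -0.0018] h38 [0.0268 0.    ] [0, 0, 0, 0, 85, 57, 0, 0, 0, 0, 0]
237 298.51 h0 [ 0.     -0.0023] h8 [ 0.0049 -0.0018] h38 [0.0233 0.    ] [0, 0, 0, 0, 67, 70, 0, 0, 0, 0, 0]
238 298.66 h0 [-0.0036 -0.0024] h8 [ 0.0013 -0.0019] h38 [ 0.0198 -0.0001] [0, 0, 0, 0, 50, 95, 0, 0, 0, 0, 0]
239 298.64 h0 [-0.0072 -0.0021] h8 [-0.0022 -0.0016] h38 [0.0163 0.0003] [0, 0, 0, 0, 59, 107, 0, 0, 0, 0, 0]
240 298.65 h0 [-0.0108 -0.0017] h8 [-0.0058 -0.0013] h38 [0.0128 0.0006] [0, 0, 0, 0, 59, 108, 0, 0, 0, 0, 0]
241 299.03 h0 [-0.0145 -0.0026] h8 [-0.0096 -0.0021] h38 [ 0.0091 -0.0002] [0, 0, 0, 0, 47, 107, 53, 0, 0, 0, 0]
242 299.06 h0 [-0.0182 -0.0024] h8 [-0.0132 -0.0019] h38 [ 0.0056 -0.    ] [0, 0, 0, 0, 42, 108, 55, 0, 0, 0, 0]
243 299.33 h0 [-0.0219 -0.0029] h8 [-0.0169 -0.0024] h38 [ 0.002  -0.0005] [0, 0, 0, 0, 0, 102, 51, 0, 0, 0, 0]
```

The pointer line is at about 0° and the red tab at about +0.5 to 1°, so it is on the mark. Next is the button.

```bash
python3 - <<'E'
from h import *
B=D+.110*ey+.019*n;print(B);print(rel(B+.03*n+.001*up,tool(-90)))
E
```

```text
[0.45813704 0.10150198 0.07468524]
(array([0.1101, 0.0009, 0.0025]), array([ 0.001 ,  0.0009, -0.0013]))
```

```bash
python3 -m creep '[[0.01,0,0,0,0,0,0.55],[0.03,0,0,0,0,0,0.55],[0.055,0,0,0,0,0,0.3],[0.08,0.001,0,0,0,0,0],[0.1,0.001,0.001,0,0,0,0],[0.11,0.001,0.002,0,0,0,0],[0.11,0.001,0.002,0,0,0,0],[0.11,0.001,0.002,0,0,0,0]]' 30
python3 - <<'E'
from h import *
B=D+.110*ey+.019*n;print(rel(B,tool(-90)),bot.get_obs()['q'].round(1))
t=optics.camera("top");cv2.imwrite("pics/t12.png",cv2.resize(t[200:280,230:330,::-1],None,fx=6,fy=6))
t=optics.camera("scene");cv2.imwrite("pics/s12.png",cv2.resize(t[110:270,210:370,::-1],None,fx=3.5,fy=3.5))
E
```

```text
time: 17.9
ee_pos: [0.4413, 0.0995, 0.0989]
tcp_rot: [145.1, -0.0, 97.0]
wrist_force: [-0.0, 0.1, 0.2]
opening: 0.0002
(array([-0.0001,  0.0001,  0.0295]), array([-0.0015,  0.0002, -0.0005])) [ 15.9 -47.8 -50.8  52.5  -5.1   7.4]
```

View pics/t12.png

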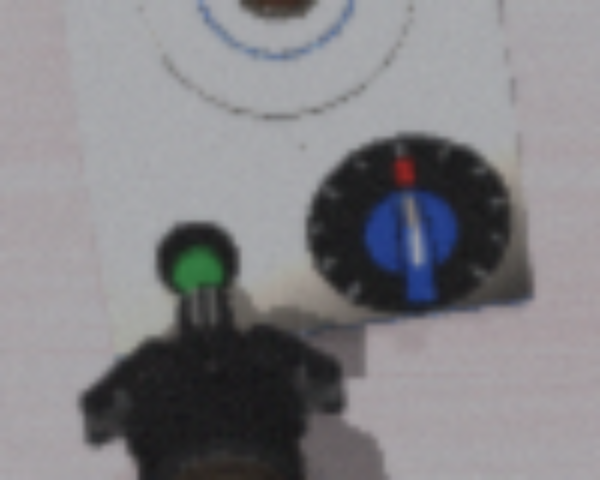

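View pics/s12.png

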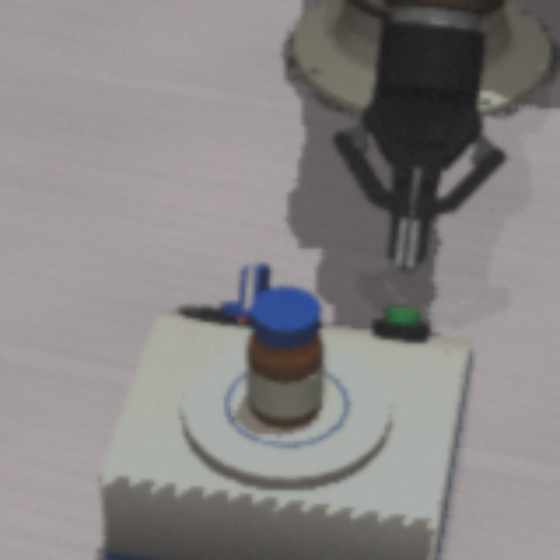

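The closed fingers are lined up above the green button (tip at about (205,290) in the top crop, button at (200,270)), and the dial is on its mark. I'll advance.

```bash
python3 -m creep '[[0,0,0.008,0,0,0,0],[0,0,0.016,0,0,0,0],[0,0,0.023,0,0,0,0],[0,0,0.026,0,0,0,0],[0,0,0.026,0,0,0,0]]';python3 -m creep '[[0,0,0.002,0,0,0,0],[0,0,0.004,0,0,0,0],[0,0,0.006,0,0,0,0],[0,0,0.006,0,0,0,0]]';python3 -m creep '[[0,0,0.001,0,0,0,0],[0,0,0.002,0,0,0,0],[0,0,0.002,0,0,0,0]]'
python3 - <<'E'
from h import *
B=D+.110*ey+.019*n;print(rel(B,tool(-90)),bot.get_obs()['wrist_force']@n)
E
```

```text
time: 18.5
ee_pos: [0.4561, 0.1011, 0.077]
tcp_rot: [145.1, -0.0, 96.9]
wrist_force: [-0.3, 0.2, -0.6]
opening: 0.0002
time: 18.9
ee_pos: [0.4598, 0.1017, 0.0731]
tcp_rot: [145.0, -0.0, 96.9]
wrist_force: [-2.5, -0.0, 3.0]
opening: -0.0002
time: 19.2
ee_pos: [0.4609, 0.1019, 0.0716]
tcp_rot: [145.0, -0.0, 96.9]
wrist_force: [-2.6, -0.5, 3.3]
opening: -0.0001
(array([-0.0001, -0.0005, -0.0042]), array([-0.0005,  0.0003, -0.0014])) 4.251003643451037
```

```bash
python3 -m creep '[[0,0,0.001,0,0,0,0],[0,0,0.001,0,0,0,0]]';python3 -m creep '[[0,0,0.001,0,0,0,0],[0,0,0.001,0,0,0,0]]';python3 -m creep '[[0,0,0.001,0,0,0,0],[0,0,0.001,0,0,0,0]]'
```

```text
time: 19.4
ee_pos: [0.4612, 0.102, 0.0714]
tcp_rot: [145.0, -0.0, 96.9]
wrist_force: [-16.9, -2.0, 13.1]
opening: -0.0001
time: 19.6
ee_pos: [0.4615, 0.102, 0.0712]
tcp_rot: [145.1, -0.0, 96.9]
wrist_force: [-30.2, -5.0, 24.0]
opening: -0.0002
time: 19.8
ee_pos: [0.4617, 0.102, 0.071]
tcp_rot: [145.1, -0.0, 96.9]
wrist_force: [-45.3, -7.7, 34.2]
opening: -0.0002
```

The button is at its hard stop. I batched one step too many and the fingertip force reached about 57 N. Backing off.

```bash
python3 -m creep '[[0,0,-0.003,0,0,0,0],[0,0,-0.009,0,0,0,0],[0,0,-0.02,0,0,0,0],[0,0,-0.034,0,0,0,0],[0,0,-0.034,0,0,0,0]]'
python3 - <<'E'
from h import *
t=optics.camera("top");cv2.imwrite("pics/t13.png",cv2.resize(t[150:280,210:350,::-1],None,fx=4,fy=4))
print(blobs(t[:,:300],(45,80,30),(85,255,255),4))
s=optics.camera("scene");cv2.imwrite("pics/s13.png",s[:,:,::-1]);print(blobs(s,(45,80,30),(85,255,255),4),bot.get_obs()['q'].round(1))
E
```

```text
time: 20.3
ee_pos: [0.4434, 0.0999, 0.0984]
tcp_rot: [144.9, -0.0, 96.9]
wrist_force: [1.0, 0.5, 0.3]
opening: -0.0
[([259, 241, 9, 8, 48], [262.46, 244.19])]
[([320, 198, 10, 5, 42], [324.86, 199.9]), ([158, 212, 22, 11, 125], [168.54, 216.94])] [ 15.9 -47.5 -50.9  51.9  -5.1   7.4]
```

View pics/t13.png

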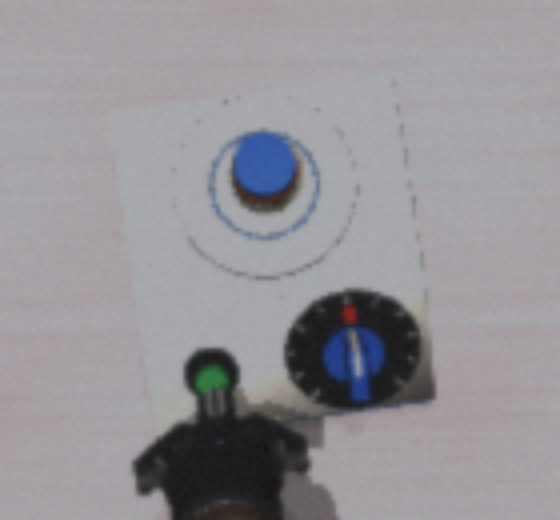

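View pics/s13.png

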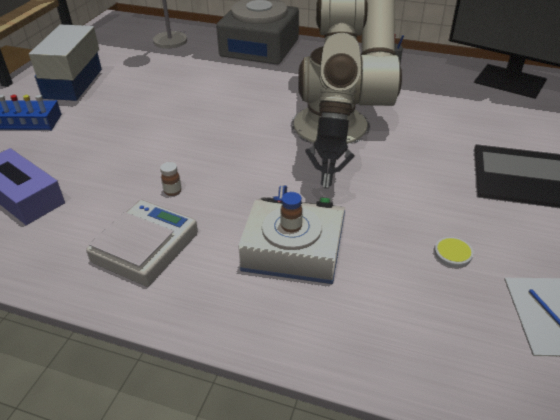

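The top view shows the jar in the ring with its cap at (265,163), the dial on the red tab and the button sprung back to its old spot at (262.5,244.2). White jar, dish and balance have not moved. I'll check the jar numerically and hand in.

```bash
python3 - <<'E'
from h import *
t=optics.camera("top");b=[c for s_,c in blobs(t,(100,90,40),(130,255,255),60) if 260<c[0]<292 and c[1]<215];print(b,[onplane("top",c,.184) for c in b])
print(bot.get_obs()['wrist_force'],bot.get_obs()['time'])
bot.job_done()
E
```

```text
[[275.61, 190.5]] [array([0.60780723, 0.05981365, 0.184     ])]
[-0.04187039  0.27399435 -0.08790251] 20.45
the job is handed in; nothing more can be done
```

I carried out all three steps in the order asked and handed the job in at about 20.5 s. My last checks found nothing out of place, but I saw no verdict.

- **Jar:** the blue-capped jar stands upright on the plate, about 3 mm from the ring's centre; up to 15 mm is allowed.
- **Dial:** I turned it about 102° clockwise. In the image taken after release the pointer line is at about 0° and the red mark at about +0.5 to 1°. They agree to about 1°, which is near the limit of what the picture resolves.
- **Start button:** I pressed it to its hard stop, and it sprang back to its original place in both views.
- **Bystanders:** the white-capped jar, the dish and the balance look unmoved. The arm was clear of everything at hand-in, with the wrist force at about zero.

**Not clean:**
- **Button force:** I stepped a little too far, so the shut fingertips pressed the button with about 57 N for a moment. That is below the 120 N wrist limit. The 40 N limit is worded for the arm and the gripper's body, and only the fingertips should have been touching.
- **Joint 2:** on the way to the dial it ran up to its lower limit of -48.56° and read -48.6° after rounding. The wrist force rose briefly to about 52 N there, with nothing in contact that I could see.

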